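# Dead hard drive through the sprung flap

### The arm

A 6-joint arm with a two-finger parallel gripper is mounted at the origin on the work surface. World frame = base frame: x ahead of the robot, y to its left, z up, the work surface at z = 0. Lengths are in mm, angles in rad, forces in N, time in s.
With the tool pointing down it reaches from about 350 to 975 mm from the base axis. Payload 7.1 kg.
Tool frame: the origin (TCP) lies at the very end of the fingers, on their centre line; the grasp point (between the pads) lies 19 mm behind it (ctrl.pinch_z is the z of the grasp point in the tool frame, in mm); z points along the fingers, y is the direction in which the jaws open and shut (so a half turn about z gives the same grasp; the last joint's range is limited). The gripper opens to 88 mm and grips with 3 to 60 N. Pads are 20 mm wide; open, the fingers measure 115 mm over their backs; the gripper's body (75 mm by 178 mm) begins 61 mm behind the grasp point.
Start: joints at [1.309, 0.423, 1.63, -0, 1.089, -0.019], TCP at [150.232, 606.659, 222.675] pointing down, gripper open.
Joint ranges: [-3, 3], [-0.9, 2.11], [0.09, 2.58], [-1.31, 4.45], [0.11, 2.69], [-2.54, 2.54]. Speed limits (rad/s): [2.39, 2.39, 3.01, 3.14, 3.14, 3.14].

### API

Orientations are given as a rotation vector (axis times angle).
In Python, from workcell import get_obs, optics, ctrl gives the robot as it stands.
- The arm moves only by the shell command python3 -m jog 'ROWS'. ROWS is a JSON object of lists of equal length, an entry for each row: "delta_rot": the turn, a rotation vector about the tool's x, y, z in rad, a list of three; "translation": the shift along the tool's x, y, z in mm, a list of three; "hand": the opening, from -1 (shut) to 1 (fully open). In form: {"delta_rot": [[rx, ry, rz], ...], "translation": [[x, y, z], ...], "hand": [hand, ...]}. A call has 1 to 5 rows; each row is the pose to reach, as a shift and turn from the pose commanded when the call began, along the tool's axes at that moment; what a row does not reach only later rows make up. A row lasts 1/10 s, in which the tool goes at most 50 mm and 8.59 degrees, less where a joint would pass 70% of its speed; a pose out of reach is approached as far as the arm can. A call with a gripper value outside its range is refused whole. The fingers move at their own pace and stop on an object; the grip force is fixed at half the most. Time passes only in rows, so rows that repeat a pose let the fingers close. It gives the time, the measured TCP pose, the force and the opening at its end, in the units of the state.
- get_obs(): the state, without advancing time (a new reading comes with each control period).
- optics.get_image(name): name is "scene" or "top"; returns the picture (420x560x3 uint8, red, green, blue); there is no depth.
- optics.calibration(name): a dict with "intrinsics" (3x3 intrinsics, pixels), "cam_to_world" (4x4, takes a point from camera to world coordinates). Camera axes: x right, y up, looking along -z (the intrinsics and any distortion apply to the point x, -y, -z); pixel columns grow to the right and rows downward; lengths in mm; the calibration is good to about 2 mm. A picture is of the moment at which its call begins. calibration takes no time and is no camera call.
- ctrl.close_job(): hands the job in, once; it reports no verdict.
The state is a dict: "t": time; "qpos": joint angles; "qvel": joint speeds; "joint_torque": joint torques, N m; "ee_pos": TCP position; "orientation": TCP orientation; "ft_force": force on the tool from outside, world axes, zero at the start; "moment": the same for the moment, N m; "width": finger opening in mm.
Only numpy, scipy, OpenCV 4.12 (cv2) and the standard library are available. Lean on these libraries where they do the work, as an engineer would, in place of code of your own. Each camera call takes 0.05 s, during which the arm holds its last target. There are 200 camera calls.

### The job

Post the dead desktop hard drive, the larger of the two drives standing on edge on the green mat, into the grey disposal box: keep it on edge and push it down through the sprung flap in the box's lid, so that it drops right inside and the flap snaps fully shut behind it. Leave the small laptop drive where it stands.

Things in the scene. Friction and masses are not known exactly. Their poses are not given: they have to be found in the camera images.
- drive: The desktop drive: a plain aluminium block with a green circuit board on one side, standing on its long edge on the 2 mm thick green mat: 147 mm long (its x axis), 26 mm thick (y), 101 mm high, about 420 g. Origin: centre of its underside as it stands.
- small: The laptop drive that stays: the same shape and look but smaller, 100 mm long (x), 15 mm thick (y), 70 mm high, about 120 g, standing on its long edge on the mat. Origin: centre of its underside. A flat pack of four blue cells, 138 x 38 x 19 mm, lies on the mat too.
- dropbox: Fixed grey steel box, 140 (its x) by 240 (y) by 200 mm high, walls 4 mm, floor 4 mm. Origin: centre of its underside. Centred in its lid is a slot-like opening 60 (x) by 176 mm (y), filled by a smooth aluminium flap, upper face 1 mm below the lid's top, hinged along the opening's +x edge and swinging down into the box.
- flap (a joint): Angle of the flap in rad: 0 shut (level), up to 1.4 swung down. A spring shuts it when nothing presses; pushing down at its middle takes about 6 N at first, up to about 12 N farther down. Once the drive's lower edge is 70 mm or more below the lid it is past the flap's free edge, and if let go there it slides on down by its own weight; the flap then shuts.
Things that resemble listed ones, but are neither listed nor needed, are in the scene too. Leave any orange or pink look-alike of the drive alone.

How it is judged (in metres and radians):
At the end, for the whole second after the job is handed in: The desktop drive is at rest inside the box (the centre of its underside within the box's walls and less than 90 mm above the box's underside), the flap is shut to within 0.08 rad, and the laptop drive is within 30 mm of where it started (x of drive in the frame of dropbox between -0.07 and 0.07 m and y of drive in the frame of dropbox between -0.12 and 0.12 m and z of drive in the frame of dropbox below 0.09 m and value of joint flap below 0.08 rad and linear speed of drive below 0.03 m/s and distance of small from where it was at the start of the episode below 0.03 m); the robot touches nothing.
It fails at once if the laptop drive is moved more than 30 mm from its place (distance of small from where it was at the start of the episode above 0.03 m).
It also fails if it takes over 45 s, if anything falls off the work surface, if the arm or the gripper's body presses on something with over 40 N, if the wrist force passes 120 N, or if a joint passes its speed limit or range.

## Working session

There is one attempt and no reset: what is moved stays moved. The work goes in short steps, Python scripts to look and compute and a shell command to move; the robot and the scene stay as the last step left them, time stands still between calls to the robot, and variables do not carry over. Pictures are saved under pics/ and viewed, about 8 in all and at most 12, crops included, and the job is handed in when it is done.

```bash
mkdir -p pics; ls
python3 - <<'E'
from workcell import get_obs, optics, ctrl
import cv2
o=get_obs(); print(o, ctrl.pinch_z)
for n in("scene","top"):
    im=optics.get_image(n); cv2.imwrite(f"pics/{n}0.png",im[:,:,::-1]); c=optics.calibration(n); print(n,c)
E
```

```text
pics
{'t': 0.0, 'qpos': array([ 1.30899960e+00,  4.23840365e-01,  1.63069957e+00, -1.18700499e-05,
        1.08858319e+00, -1.89877455e-02]), 'qvel': array([ 0.00023438, -0.0002545 ,  0.00014856,  0.00056738,  0.00070068,
       -0.00185505]), 'joint_torque': array([ 1.34533289e-03, -5.44634020e+01, -2.73680645e+01,  6.44827355e-02,
        2.28343613e-02, -1.26439754e-04]), 'ee_pos': array([150.09459271, 606.13255858, 221.89822941]), 'orientation': array([-3.80433841e-01, -3.11826693e+00,  2.38257475e-03]), 'ft_force': array([ 0.91013117, -0.56465207, -0.95189225]), 'moment': array([-0.00113464,  0.02294366, -0.00565026]), 'width': 87.53471823505924} -18.700000000000003
scene {'intrinsics': array([[529.60763594,   0.        , 282.2334994 ],
       [  0.        , 529.60763594, 216.03819181],
       [  0.        ,   0.        ,   1.        ]]), 'cam_to_world': array([[-3.93240453e-01, -7.70425810e-01,  5.01802767e-01,
         1.22524853e+03],
       [ 9.19435616e-01, -3.29327695e-01,  2.14898621e-01,
         1.46218047e+02],
       [-3.05895535e-04,  5.45882167e-01,  8.37861902e-01,
         1.43431675e+03],
       [ 0.00000000e+00,  0.00000000e+00,  0.00000000e+00,
         1.00000000e+00]])}
top {'intrinsics': array([[468.6872971 ,   0.        , 279.67123032],
       [  0.        , 468.6872971 , 205.23852326],
       [  0.        ,   0.        ,   1.        ]]), 'cam_to_world': array([[-4.09829725e-03,  9.97446654e-01, -7.12978037e-02,
         3.47106760e+02],
       [-9.99980162e-01, -4.42886430e-03, -4.47895891e-03,
        -1.94634673e+02],
       [-4.78329088e-03,  7.12780332e-02,  9.97445017e-01,
         1.38856965e+03],
       [ 0.00000000e+00,  0.00000000e+00,  0.00000000e+00,
         1.00000000e+00]])}
```

View pics/scene0.png

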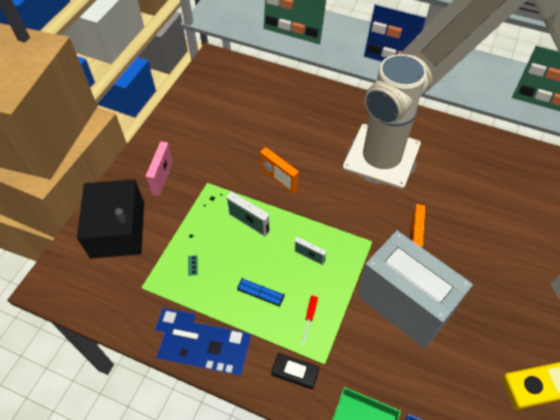

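View pics/top0.png

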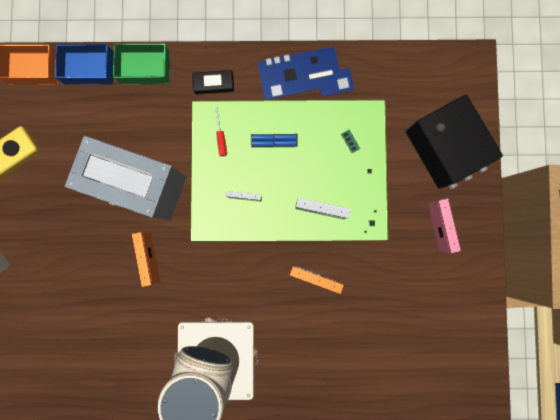

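Scene/top views show these candidates for the desktop drive (top-view pixels):
- the grey drive on the mat at (323,208)
- the small grey drive on the mat at (244,196)
- the orange look-alikes at (317,280) and (146,260)
- the pink look-alike at (445,226)

I choose (323,208), the larger grey one on the mat. The box is at (125,178) with its pale flap at (117,176). I'll measure both and check the choice in a crop.

```bash
cat > h.py <<'E'
import numpy as np, cv2
from workcell import get_obs, optics, ctrl
from scipy.spatial.transform import Rotation as R
def cast(n,uv,z):
    c=optics.calibration(n);K=c["intrinsics"];T=c["cam_to_world"]
    uv=np.atleast_2d(uv).astype(float)
    d=np.c_[(uv[:,0]-K[0,2])/K[0,0],-(uv[:,1]-K[1,2])/K[1,1],-np.ones(len(uv))]@T[:3,:3].T
    return T[:3,3]+d*((z-T[2,3])/d[:,2])[:,None]
def proj(n,P):
    c=optics.calibration(n);K=c["intrinsics"];T=c["cam_to_world"]
    p=(np.atleast_2d(P)-T[:3,3])@T[:3,:3]
    return np.c_[K[0,2]+K[0,0]*p[:,0]/-p[:,2],K[1,2]+K[1,1]*p[:,1]/p[:,2]]
def rect(n,mask,seed,z):
    k,l,s,_=cv2.connectedComponentsWithStats(mask.astype(np.uint8))
    i=l[seed[1],seed[0]]
    m=(l==i).astype(np.uint8)
    ct=max(cv2.findContours(m,cv2.RETR_EXTERNAL,cv2.CHAIN_APPROX_NONE)[0],key=cv2.contourArea)
    W=cast(n,ct[:,0],z)[:,:2].astype(np.float32)
    r=cv2.minAreaRect(W); b=cv2.boxPoints(r)
    e=b[1]-b[0];f=b[2]-b[1]
    if np.hypot(*f)>np.hypot(*e): e=f
    return i,s[i],r[0],r[1],np.degrees(np.arctan2(e[1],e[0]))
E
python3 - <<'E'
from h import *
im=cv2.imread("pics/top0.png");hsv=cv2.cvtColor(im,cv2.COLOR_BGR2HSV)
grey=(hsv[...,1]<60)&(hsv[...,2]>110)
for s,z in(((323,208),103),((244,196),72)): print(rect("top",grey,s,z))
print(im[176,117],im[150,130],im[205,150],im[175,168])
fl=(im.min(2)>190); print("flap",rect("top",fl,(117,176),199))
lid=(im.min(2)>90)&(hsv[...,1]<60); print("lid",rect("top",lid,(130,150),200))
a=cv2.resize(im[130:260,220:370],None,fx=4,fy=4,interpolation=cv2.INTER_CUBIC)[:, :400]
a=cv2.resize(im[165:235,210:370],(640,280),interpolation=cv2.INTER_CUBIC)
b=cv2.resize(cv2.imread("pics/scene0.png")[180:280,200:360],(640,400),interpolation=cv2.INTER_CUBIC)
c=np.zeros((300,640,3),np.uint8)
L=cv2.resize(im[125:225,55:200],(406,280),interpolation=cv2.INTER_CUBIC)
d=np.zeros((600,800,3),np.uint8); d[:280,:390]=L[:,:390]; d[:175,400:800]=cv2.resize(a,(400,175)); d[290:590,:480]=cv2.resize(b,(480,300)); cv2.imwrite("pics/crop1.png",d)
E
```

```text
(np.int32(18), array([296, 198,  54,  21, 590], dtype=int32), (430.7685852050781, -306.17144775390625), (146.32424926757812, 31.39764976501465), np.float32(77.62068))
(np.int32(17), array([226, 191,  36,  10, 240], dtype=int32), (469.39776611328125, -86.59329223632812), (100.83509826660156, 19.07390785217285), np.float32(83.37557))
[225 223 223] [52 68 99] [170 163 154] [76 77 75]
flap (np.int32(75), array([  84,  156,   68,   41, 1398], dtype=int32), (509.8103942871094, 225.57723999023438), (168.07618713378906, 55.33692932128906), np.float32(70.53756))
lid (np.int32(0), array([     0,     39,    560,    381, 187825], dtype=int32), (382.9627685546875, -181.12603759765625), (960.7550048828125, 1442.31689453125), np.float32(-89.98091))
```

View pics/crop1.png

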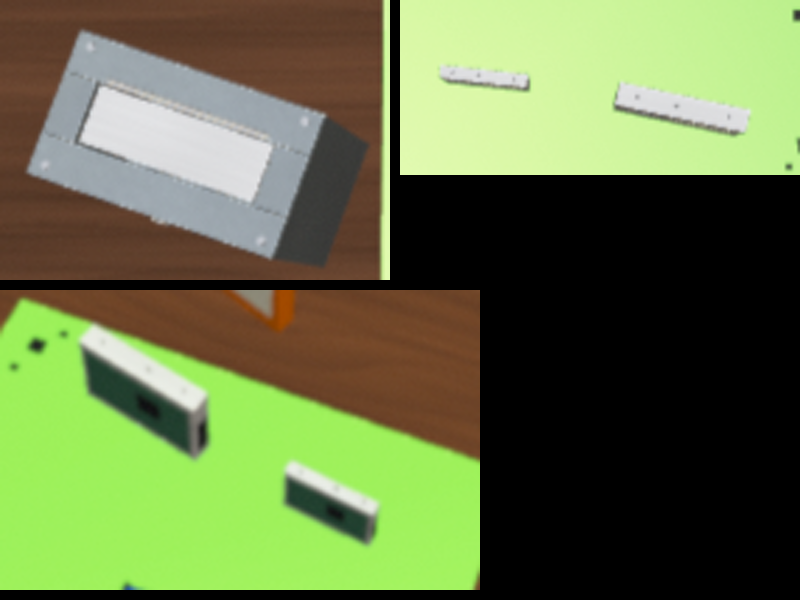

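The crop confirms it: the left drive (crop (145,370), scene (248,213)) is the large grey one with a green PCB. The small one is at scene (310,250). Next I measure the top faces in the scene camera too, then the lid corners and the tool axes.

Run:
```python
from h import *
np.set_printoptions(precision=1,suppress=True)
im=cv2.imread("pics/scene0.png");hsv=cv2.cvtColor(im,cv2.COLOR_BGR2HSV)
for th in(150,180):
  g=(hsv[...,1]<60)&(hsv[...,2]>th)
  for s,z in(((245,207),103),((312,245),72)):
    ys,xs=np.nonzero(g[s[1]-6:s[1]+7,s[0]-6:s[0]+7]); 
    if len(xs): 
      j=np.argmin((xs-6)**2+(ys-6)**2); print(th,rect("scene",g,(s[0]-6+xs[j],s[1]-6+ys[j]),z)[1:])
t=cv2.imread("pics/top0.png")
ht=cv2.cvtColor(t,cv2.COLOR_BGR2HSV)
for th in (150,190,205):
  print("top drive",th,rect("top",(ht[...,1]<40)&(ht[...,2]>th),(323,208),103)[1:])
lc=np.array([[80,30],[326,115],[273,258],[28,172]])/2.8+[55,125]
P=cast("top",lc,200); print("lid top",P[:,:2],P.mean(0))
# scene lid corners
sc=np.array([[398,231],[471,284],[431,325],[361,268]]) 
P=cast("scene",sc,200); print("lid scene rough",P[:,:2],P.mean(0))
m=(im.min(2)>200); print("flap scene",rect("scene",m,(418,275),199)[1:])
o=get_obs(); print(R.from_rotvec(o["orientation"]).as_matrix(),o["ee_pos"])
b=cv2.resize(im[210:350,340:490],(750,700)[:2] if 0 else (640,597),interpolation=cv2.INTER_CUBIC); cv2.imwrite("pics/box1.png",b)
```

```text
150 (array([227, 191,  42,  30, 365], dtype=int32), (434.8795166015625, -306.0453796386719), (152.2644805908203, 28.456499099731445), np.float32(77.564125))
150 (array([295, 237,  31,  18, 158], dtype=int32), (472.9007568359375, -86.22232055664062), (99.63909149169922, 16.52692222595215), np.float32(83.99493))
180 (array([227, 192,  42,  28, 339], dtype=int32), (434.51788330078125, -307.19964599609375), (146.1692352294922, 25.69465446472168), np.float32(77.475426))
180 (array([295, 237,  31,  18, 146], dtype=int32), (472.279296875, -86.18310546875), (99.64298248291016, 16.073871612548828), np.float32(84.71468))
top drive 150 (array([296, 198,  54,  20, 493], dtype=int32), (430.9889831542969, -306.4781799316406), (145.67559814453125, 27.333284378051758), np.float32(77.594696))
top drive 190 (array([296, 198,  54,  20, 474], dtype=int32), (432.2958679199219, -306.765625), (145.6756134033203, 24.656970977783203), np.float32(77.59472))
top drive 205 (array([297, 198,  53,  20, 429], dtype=int32), (432.9215393066406, -307.084228515625), (145.2679443359375, 23.683794021606445), np.float32(77.30124))
lid top [[613.8 314.9]
 [533.8  87.5]
 [403.2 134. ]
 [482.7 359.1]] [508.4 223.9 200. ]
lid scene rough [[406.6 139.5]
 [487.  357. ]
 [635.9 290.6]
 [554.1  82.7]] [520.9 217.5 200. ]
flap scene (array([ 387,  249,   64,   52, 1279], dtype=int32), (513.5287475585938, 223.50439453125), (168.73260498046875, 59.348487854003906), np.float32(70.57038))
[[-1.   0.2 -0. ]
 [ 0.2  1.  -0. ]
 [ 0.  -0.  -1. ]] [150.1 606.2 222. ]
```

View pics/box1.png

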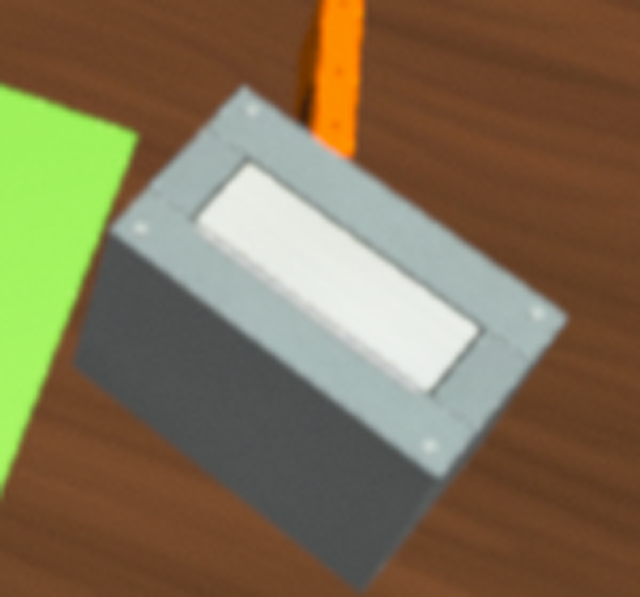

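Drive centre is about (433,-306.5) with yaw 77.5°; both views agree. Box centre is about (511,224.5) with its y axis at 70.5°. I go out to a waypoint, turn the wrist, then move over the drive.

```bash
python3 -m jog '{"delta_rot":[[0,0,0],[0,0,0],[0,0,0],[0,0,0],[0,0,0]],"translation":[[-20,-14,-30],[-56,-40,-60],[-92,-66,-60],[-128,-92,-60],[-164,-118,-60]],"hand":[1,1,1,1,1]}'
python3 -m jog '{"delta_rot":[[0,0,0],[0,0,0],[0,0,0],[0,0,0],[0,0,0]],"translation":[[-36,-26,0],[-73,-52,0],[-110,-78,0],[-146,-104,0],[-182,-130,0]],"hand":[1,1,1,1,1]}'
python3 -m jog '{"delta_rot":[[0,0,0.1],[0,0,0.22],[0,0,0.34],[0,0,0.46],[0,0,0.58]],"translation":[[-36,-26,0],[-65,-45,0],[-91,-62,0],[-91,-62,0],[-91,-62,0]],"hand":[1,1,1,1,1]}'
python3 -m jog '{"delta_rot":[[0,0,0.14],[0,0,0.28],[0,0,0.42],[0,0,0.56],[0,0,0.68]],"translation":[[0,0,0],[0,0,0],[0,0,0],[0,0,0],[0,0,0]],"hand":[1,1,1,1,1]}'
python3 -m jog '{"delta_rot":[[0,0,0.14],[0,0,0.28],[0,0,0.286],[0,0,0.286],[0,0,0.286]],"translation":[[0,0,0],[0,0,0],[0,0,0],[0,0,0],[0,0,0]],"hand":[1,1,1,1,1]}'
python3 - <<'E'
from h import *
o=get_obs();M=R.from_rotvec(o["orientation"]).as_matrix();print(o["t"],o["ee_pos"],M.round(3),o["qpos"].round(3));print("to drive, tool axes",M.T@(np.array([433,-306.5,230])-o["ee_pos"]))
E
```

```text
t: 0.6
ee_pos: [281.7, 451.2, 282.7]
orientation: [0.38, 3.118, 0.0]
ft_force: [0.6, -0.3, -0.4]
width: 87.6
t: 1.1
ee_pos: [427.2, 281.1, 282.5]
orientation: [-0.38, -3.118, 0.0]
ft_force: [0.7, -0.3, -0.7]
width: 87.9
t: 1.6
ee_pos: [500.3, 199.6, 282.2]
orientation: [-1.266, -2.874, 0.001]
ft_force: [0.2, -0.8, 0.6]
width: 87.8
t: 2.1
ee_pos: [499.6, 200.6, 282.3]
orientation: [-2.151, -2.289, 0.001]
ft_force: [0.3, -0.2, 0.7]
width: 87.5
t: 2.6
ee_pos: [499.8, 200.7, 282.6]
orientation: [-2.447, -1.97, 0.0]
ft_force: [-0.6, 1.2, 0.0]
width: 87.8
2.6 [499.79655591 200.6620288  282.55359979] [[ 0.214  0.977 -0.   ]
 [ 0.977 -0.214 -0.   ]
 [-0.    -0.    -1.   ]] [0.36  0.228 1.763 0.    1.151 0.575]
to drive, tool axes [-509.71918665   43.08894024   52.59922223]
```

```bash
python3 -m jog '{"delta_rot":[[0,0,0],[0,0,0],[0,0,0],[0,0,0],[0,0,0]],"translation":[[-30,3,0],[-75,7,0],[-120,11,0],[-165,15,0],[-210,18,0]],"hand":[1,1,1,1,1]}'
python3 -m jog '{"delta_rot":[[0,0,0],[0,0,0],[0,0,0],[0,0,0],[0,0,0]],"translation":[[-45,4,0],[-90,8,0],[-135,12,0],[-180,16,0],[-225,20,0]],"hand":[1,1,1,1,1]}'
python3 -m jog '{"delta_rot":[[0,0,0],[0,0,0],[0,0,0],[0,0,0],[0,0,0]],"translation":[[-40,3,25],[-65,5,50],[-75,5,75],[-75,5,100],[-75,5,100]],"hand":[1,1,1,1,1]}'
python3 - <<'E'
from h import *
o=get_obs();M=R.from_rotvec(o["orientation"]).as_matrix();print(o["t"],o["ee_pos"],o["qpos"].round(3));print("to drive, tool axes",M.T@(np.array([433,-306.5,77])-o["ee_pos"]))
a=optics.get_image("top")[:,:,::-1];b=optics.get_image("scene")[:,:,::-1]
u,v=proj("top",[433,-306.5,103])[0];w,x=proj("scene",[433,-306.5,103])[0]
f=lambda im,u,v:cv2.resize(im[int(v)-60:int(v)+60,int(u)-60:int(u)+60],(390,390),interpolation=cv2.INTER_CUBIC)
cv2.imwrite("pics/pre.png",np.hstack([f(a,u,v),f(b,w,x)]))
E
```

```text
t: 3.1
ee_pos: [471.6, -9.8, 282.8]
orientation: [2.447, 1.97, 0.0]
ft_force: [-0.4, 0.0, -0.0]
width: 87.6
t: 3.6
ee_pos: [442.3, -234.1, 282.9]
orientation: [2.448, 1.969, 0.0]
ft_force: [0.8, 1.0, -0.0]
width: 87.6
t: 4.1
ee_pos: [429.5, -305.6, 179.7]
orientation: [-2.444, -1.964, 0.002]
ft_force: [-0.6, 0.0, -0.5]
width: 88.1
4.1 [ 429.47987498 -305.60634751  179.67431795] [-0.641  0.341  1.876  0.     0.931 -0.424]
to drive, tool axes [ -0.38341086   4.22134038 102.6510533 ]
```

View pics/pre.png

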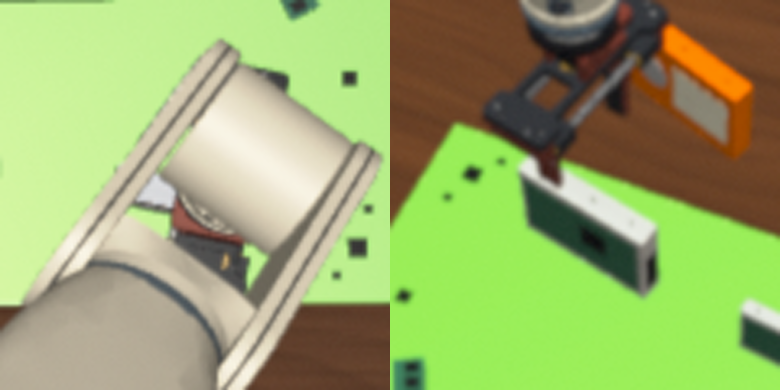

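The picture shows the jaws (scene crop about (550,160)) straddling the drive's line at (590,200), with nothing in the way. I descend 102 mm, shift y by 4, and close.

```bash
python3 -m jog '{"delta_rot":[[0,0,0],[0,0,0],[0,0,0],[0,0,0],[0,0,0]],"translation":[[0,4,15],[0,4,30],[0,4,45],[0,4,58],[0,4,70]],"hand":[1,1,1,1,1]}'
python3 -m jog '{"delta_rot":[[0,0,0],[0,0,0],[0,0,0],[0,0,0],[0,0,0]],"translation":[[0,0,12],[0,0,22],[0,0,32],[0,0,32],[0,0,32]],"hand":[1,1,1,1,1]}'
python3 -m jog '{"delta_rot":[[0,0,0],[0,0,0],[0,0,0],[0,0,0],[0,0,0]],"translation":[[0,0,0],[0,0,0],[0,0,0],[0,0,0],[0,0,0]],"hand":[0,-0.3,-1,-1,-1]}'
python3 -m jog '{"delta_rot":[[0,0,0],[0,0,0],[0,0,0],[0,0,0],[0,0,0]],"translation":[[0,0,0],[0,0,0],[0,0,0],[0,0,0],[0,0,0]],"hand":[-1,-1,-1,-1,-1]}'
```

```text
t: 4.7
ee_pos: [436.1, -307.4, 112.2]
orientation: [2.448, 1.967, 0.0]
ft_force: [0.3, 0.4, -1.3]
width: 87.6
t: 5.2
ee_pos: [435.5, -307.4, 80.5]
orientation: [-2.45, -1.966, 0.0]
ft_force: [-0.3, -0.0, 0.0]
width: 88.2
t: 5.7
ee_pos: [435.5, -307.5, 80.9]
orientation: [2.45, 1.966, 0.0]
ft_force: [-0.8, 0.5, -0.1]
width: 51.2
t: 6.2
ee_pos: [435.4, -307.4, 80.6]
orientation: [-2.45, -1.967, 0.0]
ft_force: [-1.0, 0.1, 0.6]
width: 25.9
```

Gripped at width 25.9. The tip is 22 mm below the drive's top, so at 74 mm insertion the fingertips stay about 5 mm above the lid. Lift gently and carry.

```bash
python3 -m jog '{"delta_rot":[[0,0,0],[0,0,0],[0,0,0],[0,0,0],[0,0,0]],"translation":[[0,0,-8],[0,0,-25],[0,0,-50],[0,0,-80],[0,0,-110]],"hand":[-1,-1,-1,-1,-1]}'
python3 -m jog '{"delta_rot":[[0,0,0],[0,0,0],[0,0,0],[0,0,0],[0,0,0]],"translation":[[0,0,-30],[0,0,-60],[0,0,-90],[0,0,-110],[0,0,-120]],"hand":[-1,-1,-1,-1,-1]}'
python3 -m jog '{"delta_rot":[[0,0,0],[0,0,0],[0,0,0],[0,0,0],[0,0,0]],"translation":[[10,-1,0],[30,-2,0],[60,-4,0],[95,-7,0],[130,-10,0]],"hand":[-1,-1,-1,-1,-1]}'
python3 -m jog '{"delta_rot":[[0,0,0],[0,0,0],[0,0,0],[0,0,0],[0,0,0]],"translation":[[35,-2,0],[70,-5,0],[105,-8,0],[140,-11,0],[175,-14,0]],"hand":[-1,-1,-1,-1,-1]}'
python3 -m jog '{"delta_rot":[[0,0,0.02],[0,0,0.05],[0,0,0.08],[0,0,0.11],[0,0,0.122]],"translation":[[35,-2,0],[70,-5,0],[105,-8,0],[140,-11,0],[170,-13,0]],"hand":[-1,-1,-1,-1,-1]}'
python3 - <<'E'
from h import *
o=get_obs();M=R.from_rotvec(o["orientation"]).as_matrix();print(o["t"],o["ee_pos"],M.round(3)[:2,0],o["qpos"].round(3),o["width"]);print("to box, tool axes",M.T@(np.array([511,224.5,300])-o["ee_pos"]))
E
```

```text
t: 6.7
ee_pos: [434.7, -306.9, 191.5]
orientation: [-2.449, -1.966, 0.001]
ft_force: [1.2, 0.4, -5.4]
width: 26.1
t: 7.2
ee_pos: [435.7, -307.5, 312.7]
orientation: [2.448, 1.965, 0.001]
ft_force: [0.6, -0.3, -4.9]
width: 26.0
t: 7.7
ee_pos: [452.6, -176.2, 308.8]
orientation: [-2.448, -1.964, 0.002]
ft_force: [0.2, 0.4, -5.1]
width: 25.6
t: 8.2
ee_pos: [476.5, -2.4, 308.9]
orientation: [-2.448, -1.965, 0.004]
ft_force: [1.0, -0.0, -4.9]
width: 26.0
t: 8.7
ee_pos: [500.5, 166.3, 308.8]
orientation: [-2.564, -1.812, 0.005]
ft_force: [-0.1, -0.6, -5.0]
width: 25.7
8.7 [500.5024826  166.31315183 308.7527522 ] [0.334 0.943] [0.298 0.186 1.754 0.    1.205 0.638] 25.677177417404263
to box, tool axes [58.3695657  -9.49523219  8.68056491]
```

```bash
python3 -m jog '{"delta_rot":[[0,0,0],[0,0,0],[0,0,0],[0,0,0],[0,0,0]],"translation":[[20,-3,0],[40,-7,0],[52,-9,0],[58,-9.5,0],[58,-9.5,0]],"hand":[-1,-1,-1,-1,-1]}'
python3 - <<'E'
from h import *
o=get_obs();M=R.from_rotvec(o["orientation"]).as_matrix();print(o["ee_pos"],"to box",M.T@(np.array([511,224.5,300])-o["ee_pos"]))
a=optics.get_image("top")[:,:,::-1].copy();b=optics.get_image("scene")[:,:,::-1].copy()
cv2.imwrite("pics/a2.png",a);cv2.imwrite("pics/b2.png",b)
f=lambda im,u,v:cv2.resize(im[v-60:v+60,u-60:u+60],(390,390),interpolation=cv2.INTER_CUBIC)
u,v=proj("top",[511,224,230])[0].astype(int);w,x=proj("scene",[511,224,230])[0].astype(int);print(u,v,w,x)
cv2.imwrite("pics/over.png",np.hstack([f(a,u,v),f(b,w,x)]))
E
```

```text
t: 9.2
ee_pos: [512.0, 222.4, 309.8]
orientation: [-2.564, -1.814, 0.002]
ft_force: [0.2, -0.3, -5.0]
width: 25.7
[512.00163149 222.41074385 309.8432527 ] to box [ 1.64765744 -1.62925967  9.84320164]
113 173 420 268
```

View pics/over.png

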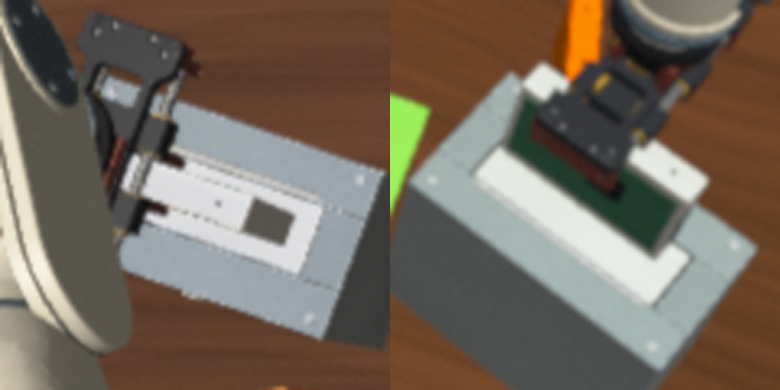

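The drive hangs on edge, centred over the slot and parallel to it (scene crop: drive at (600,170), flap at (580,220)). Slack is 14 mm at each end and 17 mm at each side. I push down in two stages and watch the force.

```bash
python3 -m jog '{"delta_rot":[[0,0,0],[0,0,0],[0,0,0],[0,0,0],[0,0,0]],"translation":[[1.5,-1.5,8],[1.5,-1.5,18],[1.5,-1.5,26],[1.5,-1.5,33],[1.5,-1.5,40]],"hand":[-1,-1,-1,-1,-1]}'
python3 -m jog '{"delta_rot":[[0,0,0],[0,0,0],[0,0,0],[0,0,0],[0,0,0]],"translation":[[0,0,6],[0,0,12],[0,0,18],[0,0,24],[0,0,30]],"hand":[-1,-1,-1,-1,-1]}'
python3 - <<'E'
from h import *
b=optics.get_image("scene")[:,:,::-1].copy()
cv2.imwrite("pics/mid.png",cv2.resize(b[208:328,360:480],(500,500),interpolation=cv2.INTER_CUBIC))
E
```

```text
t: 9.8
ee_pos: [511.9, 223.8, 271.0]
orientation: [2.565, 1.813, 0.001]
ft_force: [-1.2, -2.4, 7.4]
width: 25.9
t: 10.3
ee_pos: [510.9, 224.2, 239.9]
orientation: [-2.565, -1.813, 0.002]
ft_force: [-3.9, 1.7, -0.1]
width: 26.0
```

View pics/mid.png

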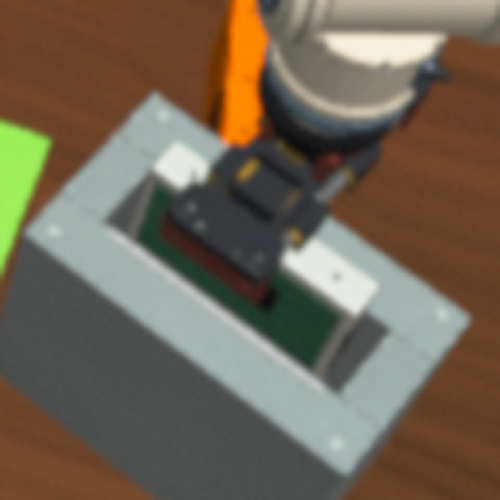

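The flap is open and the drive is about 39 mm into the slot, still upright (crop (270,260)). I continue 35 mm to about 74 mm depth, then release.

```bash
python3 -m jog '{"delta_rot":[[0,0,0],[0,0,0],[0,0,0],[0,0,0],[0,0,0]],"translation":[[0,0,8],[0,0,16],[0,0,24],[0,0,31],[0,0,35]],"hand":[-1,-1,-1,-1,-1]}'
python3 -m jog '{"delta_rot":[[0,0,0],[0,0,0],[0,0,0],[0,0,0],[0,0,0]],"translation":[[0,0,0],[0,0,0],[0,0,0],[0,0,0],[0,0,0]],"hand":[-1,-1,-1,-1,-1]}'
python3 - <<'E'
from h import *
o=get_obs();c=proj("scene",[511,224.5,230])[0].round(0);print(o["ee_pos"],o["width"])
b=optics.get_image("scene")[:,:,::-1].copy()
cv2.imwrite("pics/deep.png",cv2.resize(b[208:328,360:480],(500,500),interpolation=cv2.INTER_CUBIC))
E
```

```text
t: 10.85
ee_pos: [511.0, 223.8, 204.4]
orientation: [-2.565, -1.813, 0.003]
ft_force: [-4.3, 1.6, -3.3]
width: 25.8
t: 11.35
ee_pos: [510.8, 223.9, 205.2]
orientation: [-2.565, -1.813, 0.003]
ft_force: [-4.1, 0.9, -6.7]
width: 26.0
[510.83200543 223.92674575 205.22987545] 25.97642917880277
```

View pics/deep.png

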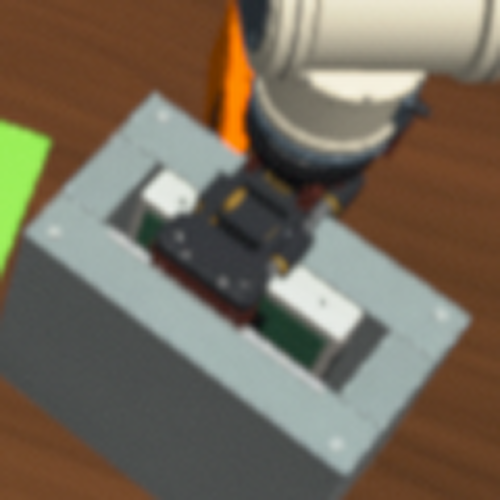

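The drive hangs upright about 74 mm deep. The force has changed from upward to weight plus about 4 N sideways from the flap, so the lower edge is past the flap's free edge. I go 3 mm more and open.

```bash
python3 -m jog '{"delta_rot":[[0,0,0],[0,0,0],[0,0,0],[0,0,0],[0,0,0]],"translation":[[0,0,2],[0,0,3],[0,0,3],[0,0,3],[0,0,3]],"hand":[-1,-1,1,1,1]}'
python3 -m jog '{"delta_rot":[[0,0,0],[0,0,0],[0,0,0],[0,0,0],[0,0,0]],"translation":[[0,0,0],[0,0,0],[0,0,0],[0,0,0],[0,0,0]],"hand":[1,1,1,1,1]}'
python3 -m jog '{"delta_rot":[[0,0,0],[0,0,0],[0,0,0],[0,0,0],[0,0,0]],"translation":[[0,0,-10],[0,0,-35],[0,0,-70],[0,0,-105],[0,0,-130]],"hand":[1,1,1,1,1]}'
python3 -m jog '{"delta_rot":[[0,0,0],[0,0,0],[0,0,0],[0,0,0],[0,0,0]],"translation":[[-35,0,0],[-75,0,0],[-120,0,0],[-160,0,0],[-200,0,0]],"hand":[1,1,1,1,1]}'
python3 - <<'E'
from h import *
o=get_obs();print(o["t"],o["ee_pos"])
a=optics.get_image("top")[:,:,::-1].copy();b=optics.get_image("scene")[:,:,::-1].copy()
cv2.imwrite("pics/a3.png",a)
cv2.imwrite("pics/end.png",np.hstack([cv2.resize(a[115:235,50:170],(390,390)),cv2.resize(b[180:340,330:490],(390,390))]))
h=cv2.cvtColor(a,cv2.COLOR_BGR2HSV)
g=(h[...,1]<60)&(h[...,2]>110)
try: print("small",rect("top",g,(244,196),72)[1:])
except Exception as e: print(e)
E
```

```text
t: 11.9
ee_pos: [513.0, 224.3, 203.7]
orientation: [2.564, 1.813, 0.005]
ft_force: [0.5, 0.1, -0.4]
width: 46.3
t: 12.4
ee_pos: [511.6, 224.1, 202.7]
orientation: [2.565, 1.814, 0.0]
ft_force: [-0.2, 0.1, 0.2]
width: 85.7
t: 12.9
ee_pos: [512.1, 224.4, 336.0]
orientation: [2.565, 1.813, 0.005]
ft_force: [0.3, -0.9, 0.1]
width: 88.2
t: 13.4
ee_pos: [444.1, 34.3, 333.5]
orientation: [2.564, 1.814, 0.001]
ft_force: [0.0, -0.1, -0.3]
width: 87.7
13.4 [444.11007184  34.28191765 333.52371407]
small (array([226, 191,  36,  10, 239], dtype=int32), (469.39776611328125, -86.59329223632812), (100.83509826660156, 19.07390785217285), np.float32(83.37557))
```

View pics/end.png

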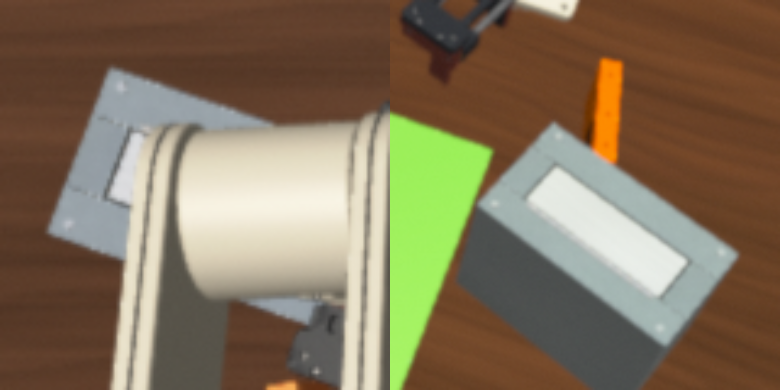

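The drive is gone from view and the flap looks flush (scene crop (610,230)). The laptop drive's measurement is unchanged. I settle briefly, compare the flap numerically with the start picture, and hand in.

```bash
python3 -m jog '{"delta_rot":[[0,0,0],[0,0,0],[0,0,0],[0,0,0],[0,0,0]],"translation":[[0,0,0],[0,0,0],[0,0,0],[0,0,0],[0,0,0]],"hand":[1,1,1,1,1]}'
python3 - <<'E'
from h import *
b=optics.get_image("scene")[:,:,::-1].copy();s=cv2.imread("pics/scene0.png")
for im in(s,b): print("flap",rect("scene",im.min(2)>200,(418,275),199)[1:])
print("mean diff over lid",np.abs(b[240:310,375:465].astype(int)-s[240:310,375:465]).mean(), ctrl.close_job())
E
```

```text
t: 14.0
ee_pos: [445.0, 36.2, 332.5]
orientation: [-2.564, -1.815, 0.001]
ft_force: [0.1, 0.6, 0.0]
width: 88.1
flap (array([ 387,  249,   64,   52, 1279], dtype=int32), (513.5287475585938, 223.50439453125), (168.73260498046875, 59.348487854003906), np.float32(70.57038))
flap (array([ 387,  249,   64,   52, 1242], dtype=int32), (512.83447265625, 224.0203399658203), (167.51803588867188, 57.612606048583984), np.float32(70.50428))
the job is handed in; nothing more can be done
mean diff over lid 2.411640211640212 None
```

The desktop drive is in the disposal box and the job is handed in, at about 14 s of the 45 s allowed. I gripped it near its top edge, carried it on edge over the lid, pushed it about 76 mm through the flap, let go and backed the arm away.

- **Flap:** it looks level and matches the start picture, with the same outline box, a fitted centre within 1 mm, and a small lid difference (mean 2.4 grey levels). Its bright area is about 3 % smaller, which I did not look into.
- **Laptop drive:** it measures at exactly the same place as at the start.
- **Robot:** it ends clear of everything, with about 0 N on the wrist.
- **Not seen directly:** the drive at rest inside the box. I infer it from the force dropping to zero on release, the drive no longer being visible and the flap being shut.

No check failed or disagreed.

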